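# Fish the pastry cutter out of the gap behind the food box

### The arm

A 7-joint arm with a two-finger parallel gripper is mounted at the origin on a cart in front of the work surface, level with it; the furniture and walls round the work are solid. World frame = base frame: x ahead of the robot, y to its left, z up, the work surface at z = 0. Lengths are in m, angles in rad, forces in N, time in s.
With the tool pointing down it reaches from about 0.425 to 0.925 m from the base axis. Payload 6.8 kg.
Tool frame: the origin (TCP) lies between the finger pads; the fingertips stand 11 mm ahead of it and the grasp point (between the pads) lies 8 mm behind it (env.tips_ahead is the distance from the TCP to the fingertips, in m); z points along the fingers, y is the line along which they close (so a half turn about z gives the same grasp; the last joint's range is limited). The gripper opens to 85 mm and grips with 20 to 120 N. Pads are 22 mm wide; open, the fingers measure 114 mm over their backs; the gripper's body (76 mm by 85 mm) begins 54 mm behind the grasp point. The pads swing forward as they close: fully open they stand 13 mm farther back than shut.
Start: joints at [-1.396, 0.477, 0.022, 1.555, -0.011, 1.109, -0.083], TCP at [0.188, 0.648, 0.242] pointing down, gripper open.
Joint ranges: [-2.96, 2.96], [-0.34, 2.1], [-1.41, 1.46], [0.24, 2.44], [-1.37, 4.51], [0.17, 1.92], [-2.96, 2.96]. Speed limits (rad/s): [2.39, 2.39, 3.14, 3.14, 3.14, 3.14, 3.14].

### API

Orientations are given as [roll, pitch, yaw] about the fixed x, y, z axes, in that order (R = Rz(yaw) Ry(pitch) Rx(roll)).
In Python, from workcell import env gives the robot as it stands.
- The arm moves only by the tool servo_tool, never from a script. Its argument "increments" is a list of rows, each a list of 4 numbers: the shift along the tool's x, y, z in m, then the turn about the tool's z in rad. A call has 1 to 12 rows; each row is the pose to reach, as a shift and turn from the pose commanded when the call began, along the tool's axes at that moment; what a row does not reach only later rows make up. A row lasts 1/10 s, in which the tool goes at most 50 mm and 8.59 degrees, less where a joint would pass 70% of its speed; a pose out of reach is approached as far as the arm can. A call with a gripper value outside its range is refused whole. "fingers" is the opening in per cent of the stroke, from 0 (shut) to 100 (fully open), set as the call begins (left out, the last holds). The fingers move at their own pace and stop on an object; "squeeze" is the grip in N (left out, the last holds). Time passes only in rows, so rows that repeat a pose let the fingers close. It gives the time, the measured TCP pose, the force, the opening and the grip force at its end, in the units of the state.
- env.sense(): the state, without advancing time (a new reading comes with each control period).
- env.read_camera(name): name is "scene" or "top"; returns a dict with "color" (480x640x3 uint8, blue, green, red), "fx", "fy", "cx", "cy" (pixels), "eye" and "attitude" of the camera in the world. Camera axes: x right, y up, looking along -z (the intrinsics and any distortion apply to the point x, -y, -z); pixel columns grow to the right and rows downward; lengths in m; the calibration is good to about 2 mm. A picture is of the moment at which its call begins. There is no depth.
- env.job_done(): hands the job in; it is judged then, once.
Trained networks look in the newest picture that a camera, given by its name, has taken for a name from the list of things; names that differ only in an ending like _2 or _b are one class to them, and where a whole thing is asked for, a point or a joint stands for the part that bears it (a point fixed in the world has none). Each returns a list of dicts, best first, with "p" (0 to 1); they miss things now and then, are a little off and sometimes report something else, mostly with a low value. They report only what shows in the picture. A call takes as long as a camera call. They do not tell look-alikes from the thing itself.
- env.spot_in(camera, name): "position" ([x, y, z] in m, in world coordinates, good to about 4 mm: the middle of the surface that is visible of it).
- env.mark_of(camera, name): "position" ([x, y, z] in m, in world coordinates, good to about 4 mm: a listed point, or the origin of a listed thing).
The state is a dict: "t": time; "qpos": joint angles; "dq": joint speeds; "joint_efforts": joint torques, N m; "ee_pos": TCP position; "tcp_rot": TCP orientation; "wrist_force": force on the tool from outside, world axes, zero at the start; "moment": the same for the moment, N m; "finger_gap": finger opening in m; "grasp_force": force on a finger pad.
Only numpy, scipy, OpenCV 4.12 (cv2) and the standard library are available. Lean on these libraries where they do the work, as an engineer would, in place of code of your own. Each camera call takes 0.05 s, during which the arm holds its last target. There are 200 camera calls.

### The job

The small steel ring cutter has dropped into the narrow gap between the white flip-top bin and the lidded black food box. Pick up the bent-rod hook by its wooden grip and with it draw the cutter along the table out of the gap's right-hand end, until it lies flat in the open, well clear of both containers; keep the fingers off the cutter. Then lay the hook down flat on the table, not touching the cutter.

Things in the scene. Friction and masses are not known exactly. Their poses are not given: they have to be found in the camera images.
- hook: Hook (in mm): wooden grip 120 long (x), 26 wide (y), 32 high, and an 8 mm steel rod from its front. Origin: centre of the grip's underside, on the table; x points to the rod's end, z up. The rod rises between x = 80 and 105, runs on level with its underside 44 above the origin, and at x = 240 is bent straight down to the table. 0.18 kg; take it across the middle of the grip.
- hook_tip (a point): the lower end of the hook's bent-down rod: centre of its rounded 8 mm end, at x = 240, y = 0, z = 4 mm in the hook's frame
- cutter: small steel pastry cutter: plain open ring, 60 mm outer and 54 mm inner diameter, 26 mm high, about 60 g, lying flat on the table in the gap. Origin: centre of its underside, z up. (The larger 84 mm ring in the open on the right is not the one.)
- bin: white bin with a clear flip-top lid, 174 (x) by 226 (y) by 128 mm high, fixed; far wall of the gap. Origin: centre of its underside; x points away from the robot, y to the left. The gap runs along its y axis, midline at x = -121 mm, about 80 mm wide at the rims (68 mm at the lip on the lid, 100 mm at the table); its right-hand mouth is the bin's end, y = -113 mm, with free table beyond.
- box: lidded black food box, with its lid 170 (x) by 184 (y) by 156 mm high, fixed; near wall of the gap, centred at x = -240, y = 0 in the bin's frame and turned with it. Origin: centre of its underside.
Things that resemble listed ones, but are neither listed nor needed, are in the scene too. Leave any red or yellow look-alike of the cutter alone.

How it is judged:
On the way, in this order (a step that is already met when the one before it is completed fails the run):
1. the hook's bent end is lowered into the gap at the cutter (horizontal distance between hook_tip and cutter below 0.06 m and height (world z) of hook_tip below 0.028 m and y of cutter in the frame of bin above -0.1 m), for 0.1 s.
2. the hook has drawn the cutter out of the gap's right-hand end (y of cutter in the frame of bin below -0.16 m and horizontal distance between hook_tip and cutter below 0.08 m and height (world z) of cutter below 0.015 m), for 0.1 s.
At the end, for the whole second after the job is handed in: The small cutter lies flat (within 9 degrees) and at rest on the table beyond the gap's right-hand end, its centre at least 160 mm from the bin's middle measured along the bin (17 mm clear of the bin's end); the hook lies on the table at rest, not touching the cutter (y of cutter in the frame of bin below -0.16 m and height (world z) of cutter between -0.006 and 0.006 m and angle between cutter's own z axis and vertical below 0.15 rad and linear speed of each of cutter, hook below 0.02 m/s and height (world z) of hook between -0.01 and 0.02 m and height (world z) of hook_tip below 0.03 m and contact force between hook and cutter below 0.05 N).
It fails at once if the fingers touch the small cutter (contact force between the fingers and cutter above 0.3 N).
It also fails if it takes over 43 s, if anything falls off the work surface, if the arm or the gripper's body presses on something with over 40 N, if the wrist force passes 120 N, or if a joint passes its speed limit or range.

## Working session

There is one attempt and no reset: what is moved stays moved. The work goes in short steps, Python scripts to look and compute and a tool call to move; the robot and the scene stay as the last step left them, time stands still between calls to the robot, and variables do not carry over. Pictures are saved under pics/ and viewed, at most 10 in all, crops included, and the job is handed in when it is done.

Besides the shell and the picture viewer there is one more tool, called as name(argument=value, ...) on one line, values as JSON. servo_tool: Moves the arm, as the interface text tells. Its arguments: {"type":"object","properties":{"increments":{"type":"array","items":{"type":"array","items":{"type":"number"}}},"fingers":{"type":"number"},"squeeze":{"type":"number"}},"required":["increments"]}

```bash
mkdir -p pics; python3 - <<'E'
from workcell import env
import cv2,numpy as np
for c in ("scene","top"):
    r=env.read_camera(c); cv2.imwrite(f"pics/{c}0.png",r["color"])
    print(c,r["fx"],r["fy"],r["cx"],r["cy"],np.round(r["eye"],4),np.round(r["attitude"],4).tolist(),[k for k in r])
    for n in ("hook","hook_tip","cutter","bin","box"):
        print(n,[(np.round(d["position"],3).tolist(),round(d["p"],2)) for d in env.mark_of(c,n)], [(np.round(d["position"],3).tolist(),round(d["p"],2)) for d in env.spot_in(c,n)])
s=env.sense(); print(s["t"],s["ee_pos"],s["tcp_rot"],s["finger_gap"])
E
```

```text
scene 448.6215152540455 448.6215152540455 323.44478223873597 238.79327959922932 [0.5947 0.4767 0.8548] [0.4821, 0.0136, 3.0506] ['color', 'fx', 'fy', 'cx', 'cy', 'eye', 'attitude']
hook [([0.506, -0.252, -0.003], 0.9)] [([0.519, -0.202, 0.032], 0.78)]
hook_tip [([0.527, 0.194, 0.001], 0.64), ([0.556, -0.013, 0.008], 0.62)] [([0.519, -0.202, 0.036], 0.7)]
cutter [([0.671, -0.01, 0.001], 0.93), ([0.549, 0.422, 0.0], 0.59), ([0.526, 0.192, 0.002], 0.58), ([0.554, -0.012, 0.007], 0.49)] [([0.527, 0.187, 0.028], 0.86), ([0.548, 0.416, 0.028], 0.68), ([0.654, 0.213, 0.12], 0.68), ([0.665, -0.024, 0.023], 0.63)]
bin [([0.645, 0.189, -0.004], 0.7)] [([0.651, 0.212, 0.119], 0.96)]
box [] [([0.429, 0.308, 0.047], 0.66)]
top 494.37784736111377 494.37784736111377 313.4445366137895 245.19126506204648 [0.4166 0.0501 1.2681] [0.1266, 0.0028, -1.5902] ['color', 'fx', 'fy', 'cx', 'cy', 'eye', 'attitude']
hook [([0.51, -0.25, -0.001], 0.8)] [([0.514, -0.223, 0.035], 0.57)]
hook_tip [([0.555, -0.015, 0.004], 0.91)] [([0.528, 0.197, 0.026], 0.71), ([0.513, -0.222, 0.033], 0.64)]
cutter [([0.55, 0.42, 0.002], 0.77), ([0.669, -0.015, -0.002], 0.44)] [([0.548, 0.428, 0.027], 0.69), ([0.528, 0.194, 0.024], 0.46), ([0.674, -0.015, 0.023], 0.44)]
bin [([0.646, 0.194, -0.003], 0.6)] [([0.643, 0.193, 0.124], 0.89)]
box [] [([0.529, 0.194, 0.022], 0.74)]
1.1 [0.18836007 0.64820928 0.24230496] [ 3.14157137e+00 -3.83788677e-06  2.85879798e+00] 0.08555258696518112
```

View pics/scene0.png

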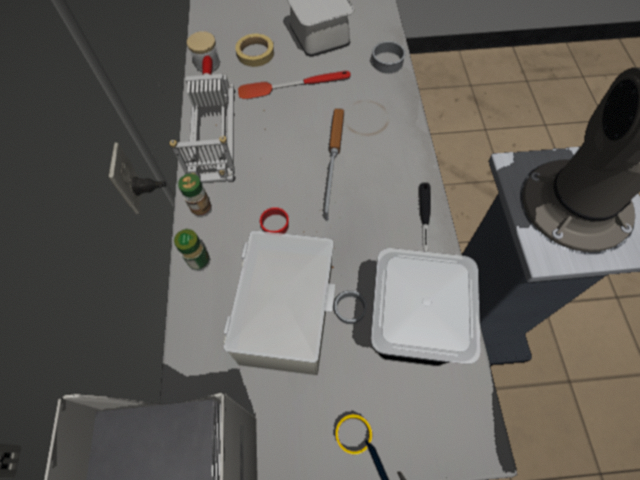

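View pics/top0.png

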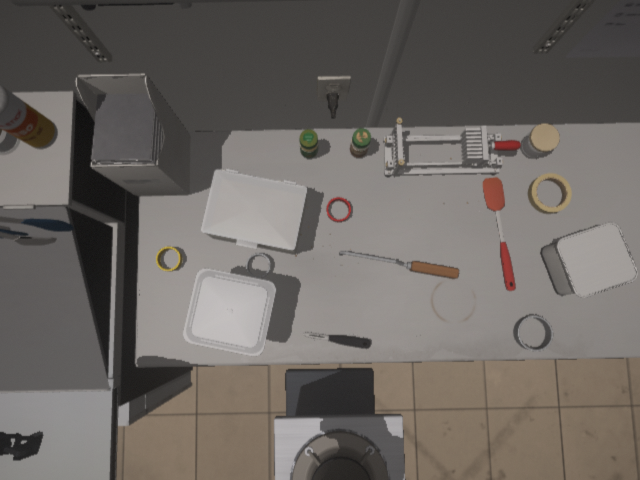

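```bash
cat > h.py <<'E'
import numpy as np,cv2
from scipy.spatial.transform import Rotation as R
from workcell import env
CAM={"scene":(448.6215,323.4448,238.7933,[0.5947,0.4767,0.8548],[0.4821,0.0136,3.0506]),
"top":(494.3778,313.4445,245.1913,[0.4166,0.0501,1.2681],[0.1266,0.0028,-1.5902])}
def ray(c,u,v,z):
    f,cx,cy,e,a=CAM[c]; d=R.from_euler("xyz",a).apply([(u-cx)/f,-(v-cy)/f,-1]); e=np.array(e)
    return e+d*(z-e[2])/d[2]
def proj(c,p):
    f,cx,cy,e,a=CAM[c]; q=R.from_euler("xyz",a).inv().apply(np.array(p)-e)
    return np.array([cx-f*q[...,0]/q[...,2],cy+f*q[...,1]/q[...,2]]).T
E
python3 - <<'E'
from h import *
t=cv2.imread("pics/top0.png");s=cv2.imread("pics/scene0.png")
a=cv2.resize(t[150:300,180:380],(800,600),interpolation=cv2.INTER_CUBIC)
b=cv2.resize(s[220:370,220:420],(800,600),interpolation=cv2.INTER_CUBIC)
cv2.imwrite("pics/a.png",a);cv2.imwrite("pics/b.png",b)
for p in [(216,171),(307,186),(296,250),(202,233)]: print(ray("top",*p,.125))
print(ray("top",261,264,.026),ray("scene",349,306,.026))
print(ray("top",343,252,.048), ray("top",412,265,.032),ray("top",459,273,.032))
E
```

```text
[0.74449455 0.27866669 0.125     ]
[0.70364209 0.06298812 0.125     ]
[0.55164851 0.09130282 0.125     ]
[0.59603056 0.31061548 0.125     ]
[0.52955087 0.1836391  0.026     ] [0.53068612 0.19451982 0.026     ]
[ 0.55344292 -0.022542    0.048     ] [ 0.51905149 -0.19548396  0.032     ] [ 0.49669447 -0.31202633  0.032     ]
```

View pics/a.png

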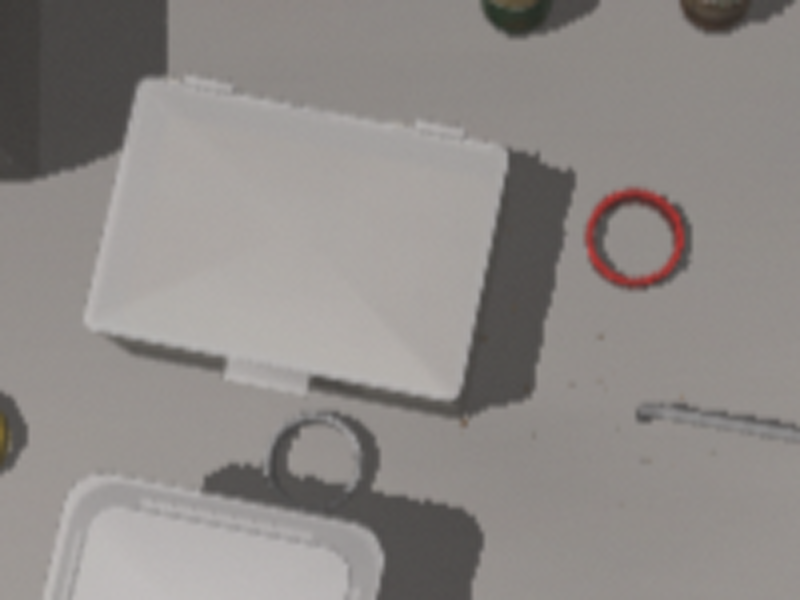

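View pics/b.png

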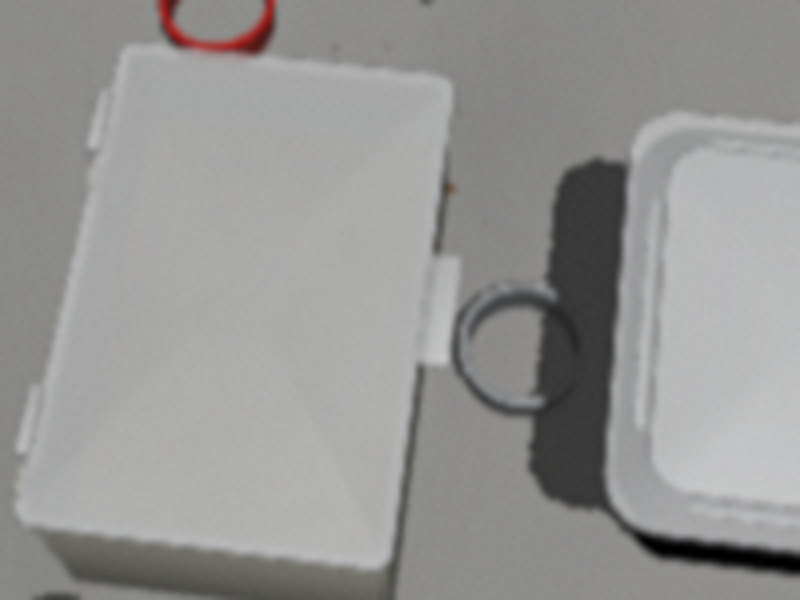

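```bash
python3 - <<'E'
from h import *
P=[[0,0,0],[.188,.648,.242],[.188,.648,.4],[.529,.189,.026],[.5555,-.014,.004],[.508,-.251,0]]
for c in CAM: print(c,proj(c,np.array(P)).round(0).tolist())
print("disc",ray("top",454,301,0),ray("top",432,301,0),ray("top",454,280,0),ray("scene",367,117,0))
print("knife",ray("top",305,333,.01),ray("top",370,343,.01))
print("yellow",ray("top",168,259,.02),"boxrim",[ray("top",*p,.15).round(3) for p in [(200,270),(275,285),(263,354),(185,340)]])
print("red",ray("top",339,209,.026),"cab",[ray("top",*p,.2).round(3) for p in [(118,220),(190,190),(118,425),(190,370)]])
E
```

```text
scene [[576.0, 205.0], [728.0, 616.0], [893.0, 675.0], [350.0, 303.0], [326.0, 220.0], [336.0, 135.0]]
top [[339.0, 480.0], [18.0, 429.0], [-37.0, 452.0], [259.0, 264.0], [339.0, 253.0], [431.0, 270.0]]
disc [ 0.42769952 -0.30464243  0.        ] [ 0.42878827 -0.24865386  0.        ] [ 0.48109377 -0.30759587  0.        ] [ 0.42588695 -0.3017408   0.        ]
knife [0.35516282 0.07600492 0.01      ] [ 0.32737394 -0.08614901  0.01      ]
yellow [0.54746823 0.42027198 0.02      ] boxrim [array([0.507, 0.309, 0.15 ]), array([0.47 , 0.139, 0.15 ]), array([0.318, 0.167, 0.15 ]), array([0.352, 0.341, 0.15 ])]
red [ 0.66668309 -0.01661149  0.026     ] cab [array([0.617, 0.478, 0.2  ]), array([0.681, 0.321, 0.2  ]), array([0.183, 0.465, 0.2  ]), array([0.292, 0.316, 0.2  ])]
```

```bash
python3 - <<'E'
import cv2
t=cv2.imread("pics/top0.png")
cv2.imwrite("pics/c.png",cv2.convertScaleAbs(cv2.resize(t[180:480,0:260],(520,600),interpolation=cv2.INTER_CUBIC),alpha=1.6))
E
```

```text
(no output)
```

View pics/c.png

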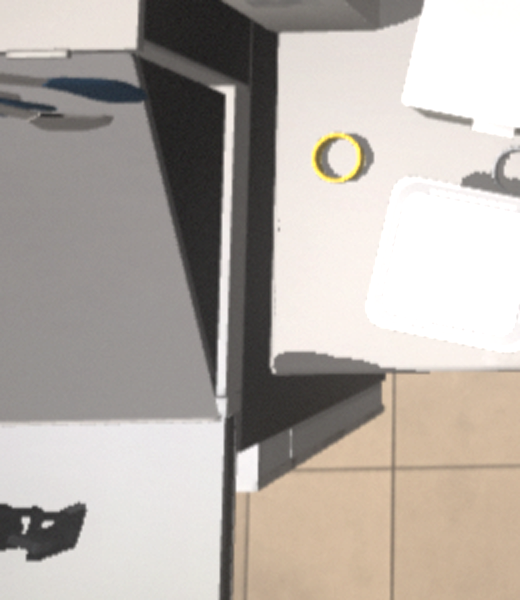

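```bash
cat >> h.py <<'E'
def rows(pts,start=None):
    """pts: (x,y,z,yaw_deg or None) world targets -> tool rows from current pose"""
    s=env.sense(); p0=np.array(s["ee_pos"] if start is None else start[:3]); yaw=s["tcp_rot"][2] if start is None else np.radians(start[3])
    M=np.array([[np.cos(yaw),np.sin(yaw),0],[np.sin(yaw),-np.cos(yaw),0],[0,0,-1]])
    for p in pts:
        d=M.T@(np.array(p[:3])-p0); w=-(np.radians(p[3])-yaw); w=(w+np.pi)%(2*np.pi)-np.pi
        print([round(float(v),3) for v in d]+[round(float(w),3)])
E
python3 - <<'E'
from h import *
rows([(.188,.648,.29,163.8),(.33,.42,.30,135),(.46,.15,.30,110),(.505,-.05,.28,90),(.508,-.252,.2,79),(.508,-.252,.1,79)])
E
```

```text
[0.0, -0.0, -0.048, -0.0]
[-0.2, -0.18, -0.058, 0.503]
[-0.4, -0.403, -0.058, 0.939]
[-0.499, -0.582, -0.038, 1.288]
[-0.558, -0.775, 0.042, 1.48]
[-0.558, -0.775, 0.142, 1.48]
```

servo_tool(increments=[[0,0,-0.03,0],[-0.02,-0.018,-0.055,0.05],[-0.055,-0.05,-0.058,0.14],[-0.09,-0.081,-0.058,0.23],[-0.125,-0.112,-0.058,0.32],[-0.16,-0.144,-0.058,0.41],[-0.2,-0.18,-0.058,0.503],[-0.23,-0.214,-0.058,0.57],[-0.26,-0.247,-0.058,0.64],[-0.29,-0.28,-0.058,0.7],[-0.32,-0.314,-0.058,0.77],[-0.35,-0.348,-0.058,0.83]], fingers=60)

```text
t: 2.3
ee_pos: [0.4279, 0.2146, 0.3006]
tcp_rot: [3.141, -0.001, 2.026]
wrist_force: [0.5, -0.4, 0.6]
finger_gap: 0.0514
grasp_force: 0.0
```

```bash
python3 - <<'E'
from h import *
s=env.sense();print(s["t"],s["ee_pos"],s["tcp_rot"],s["qpos"],s["finger_gap"],s["wrist_force"])
rows([(.46,.15,.30,110),(.505,-.05,.28,90),(.508,-.252,.2,79),(.508,-.252,.1,79)])
E
```

```text
2.3 [0.42786082 0.21463169 0.30064356] [ 3.14073069e+00 -5.33488710e-04  2.02619108e+00] [-0.95356085  0.08328548  0.38607034  1.95751146 -0.03552951  1.10623629
 -0.09741103] 0.05141433914066777 [ 0.47373074 -0.39824883  0.63575698]
[-0.072, 0.0, 0.001, 0.106]
[-0.272, -0.047, 0.021, 0.455]
[-0.454, -0.133, 0.101, 0.647]
[-0.454, -0.133, 0.201, 0.647]
```

servo_tool(increments=[[-0.035,0,0,0.05],[-0.075,0,0,0.11],[-0.12,-0.01,0.003,0.19],[-0.165,-0.022,0.007,0.27],[-0.21,-0.033,0.012,0.35],[-0.255,-0.043,0.017,0.43],[-0.3,-0.06,0.025,0.49],[-0.34,-0.08,0.04,0.54],[-0.38,-0.1,0.055,0.59],[-0.42,-0.117,0.075,0.63],[-0.454,-0.133,0.1,0.647],[-0.454,-0.133,0.13,0.647]])

```text
t: 3.5
ee_pos: [0.5082, -0.2564, 0.1707]
tcp_rot: [3.138, 0.004, 1.374]
wrist_force: [-0.2, 0.0, 1.2]
finger_gap: 0.0514
grasp_force: 0.0
```

```bash
python3 - <<'E'
from h import *
env.read_camera("top");env.read_camera("scene")
for c in ("scene","top"):
    for n in ("hook","hook_tip","cutter"): print(c,n,[(np.round(d["position"],3).tolist(),round(d["p"],2)) for d in env.mark_of(c,n)])
s=env.sense();print(s["t"],s["ee_pos"],s["tcp_rot"],s["qpos"])
rows([(.508,-.252,.1,79),(.508,-.252,.05,79),(.508,-.252,.016,79)])
E
```

```text
scene hook [([0.51, -0.253, -0.001], 0.61)]
scene hook_tip [([0.555, -0.014, 0.009], 0.69)]
scene cutter [([0.529, 0.189, -0.001], 0.89), ([0.547, 0.425, 0.002], 0.83), ([0.672, -0.012, -0.002], 0.63)]
top hook [([0.509, -0.25, 0.001], 0.66)]
top hook_tip [([0.555, -0.013, 0.006], 0.96), ([0.513, -0.251, 0.004], 0.32)]
top cutter [([0.528, 0.191, -0.0], 0.63), ([0.666, -0.012, -0.0], 0.48), ([0.548, 0.416, 0.003], 0.47)]
3.9 [ 0.50998134 -0.24902301  0.17183714] [ 3.13889390e+00 -4.19066213e-04  1.38352924e+00] [-0.18463282  0.45238683  0.69249947  1.92145088 -0.36770762  0.89361915
  0.50522602]
[-0.003, -0.001, 0.072, 0.005]
[-0.003, -0.001, 0.122, 0.005]
[-0.003, -0.001, 0.156, 0.005]
```

servo_tool(increments=[[-0.001,0,0.03,0.005],[-0.001,0,0.07,0.005],[-0.001,0,0.1,0.005],[-0.001,0,0.125,0.005],[-0.001,0,0.145,0.005],[-0.001,0,0.156,0.005],[-0.001,0,0.156,0.005],[-0.001,0,0.156,0.005]])

```text
t: 4.7
ee_pos: [0.5094, -0.2508, 0.0153]
tcp_rot: [3.14, 0.0, 1.377]
wrist_force: [0.7, 0.2, -0.0]
finger_gap: 0.0512
grasp_force: 0.0
```

servo_tool(increments=[[0,0,0,0],[0,0,0,0],[0,0,0,0],[0,0,0,0],[0,0,0,0],[0,0,0,0],[0,0,0,0],[0,0,0,0]], fingers=0, squeeze=70)

```text
t: 5.5
ee_pos: [0.5095, -0.251, 0.0156]
tcp_rot: [3.139, -0.0, 1.377]
wrist_force: [-1.2, 1.1, 6.7]
finger_gap: 0.0251
grasp_force: 69.9
```

servo_tool(increments=[[0,0,-0.01,0],[0,0,-0.03,0],[0,0,-0.05,0],[0,0,-0.05,0],[0,0,-0.05,0]])

```text
t: 6.0
ee_pos: [0.5088, -0.2504, 0.0646]
tcp_rot: [3.141, -0.0, 1.377]
wrist_force: [0.5, -0.1, -1.9]
finger_gap: 0.0248
grasp_force: 69.0
```

```bash
python3 - <<'E'
from h import *
t=env.read_camera("top")["color"];s=env.read_camera("scene")["color"]
a=cv2.resize(s[90:240,240:400],(640,600),interpolation=cv2.INTER_CUBIC); cv2.imwrite("pics/d.png",a)
for c in ("scene","top"):
    for n in ("hook","hook_tip","cutter"): print(c,n,[(np.round(d["position"],3).tolist(),round(d["p"],2)) for d in env.mark_of(c,n)])
s=env.sense();print(s["t"],s["ee_pos"],s["tcp_rot"],s["finger_gap"])
E
```

```text
scene hook [([0.508, -0.249, 0.046], 0.97)]
scene hook_tip [([0.554, -0.014, 0.052], 0.62)]
scene cutter [([0.528, 0.193, 0.001], 0.91), ([0.669, -0.009, 0.002], 0.75), ([0.55, 0.425, 0.002], 0.66)]
top hook []
top hook_tip [([0.556, -0.012, 0.054], 0.86)]
top cutter [([0.55, 0.419, 0.001], 0.79), ([0.669, -0.013, 0.002], 0.56), ([0.526, 0.191, -0.001], 0.5)]
6.4 [ 0.50829933 -0.25059445  0.06383297] [-3.14072286e+00 -1.32950596e-05  1.37668367e+00] 0.02500521148912774
```

View pics/d.png

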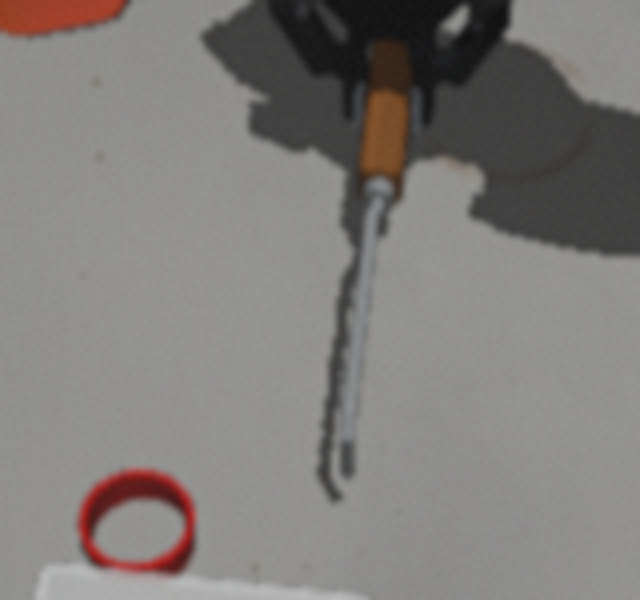

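servo_tool(increments=[[-0.005,-0.03,0,0],[-0.005,-0.065,0,0],[0.02,-0.065,0,0],[0.05,-0.065,0,0],[0.08,-0.065,0,0],[0.11,-0.065,0,0],[0.14,-0.065,0,0],[0.165,-0.065,0,0],[0.183,-0.065,0,0],[0.191,-0.065,0,0],[0.191,-0.065,0,0],[0.191,-0.065,0,0]])

```text
t: 7.6
ee_pos: [0.4815, -0.0517, 0.0643]
tcp_rot: [3.141, 0.001, 1.376]
wrist_force: [0.4, -0.6, -1.8]
finger_gap: 0.0251
grasp_force: 69.1
```

```bash
python3 - <<'E'
from h import *
t=env.read_camera("top")["color"];s=env.read_camera("scene")["color"]
a=np.hstack([cv2.resize(x,(400,600),interpolation=cv2.INTER_CUBIC) for x in (t[205:310,225:295],s[240:360,310:390])]); cv2.imwrite("pics/e.png",a)
for c in ("scene","top"):
    for n in ("hook_tip","cutter"): print(c,n,[(np.round(d["position"],3).tolist(),round(d["p"],2)) for d in env.mark_of(c,n)])
s=env.sense();print(s["t"],s["ee_pos"],s["tcp_rot"],s["wrist_force"])
E
```

```text
scene hook_tip [([0.528, 0.186, 0.058], 0.76)]
scene cutter [([0.529, 0.193, 0.0], 0.71), ([0.671, -0.008, 0.002], 0.62), ([0.548, 0.422, 0.004], 0.59)]
top hook_tip [([0.529, 0.183, 0.051], 0.93)]
top cutter [([0.667, -0.012, 0.0], 0.58), ([0.548, 0.419, 0.002], 0.53), ([0.527, 0.191, -0.002], 0.48)]
7.9 [ 0.48150617 -0.05141226  0.06433533] [3.14153021e+00 9.98593929e-05 1.37547232e+00] [-0.7007215   0.18570924 -1.02415842]
```

View pics/e.png

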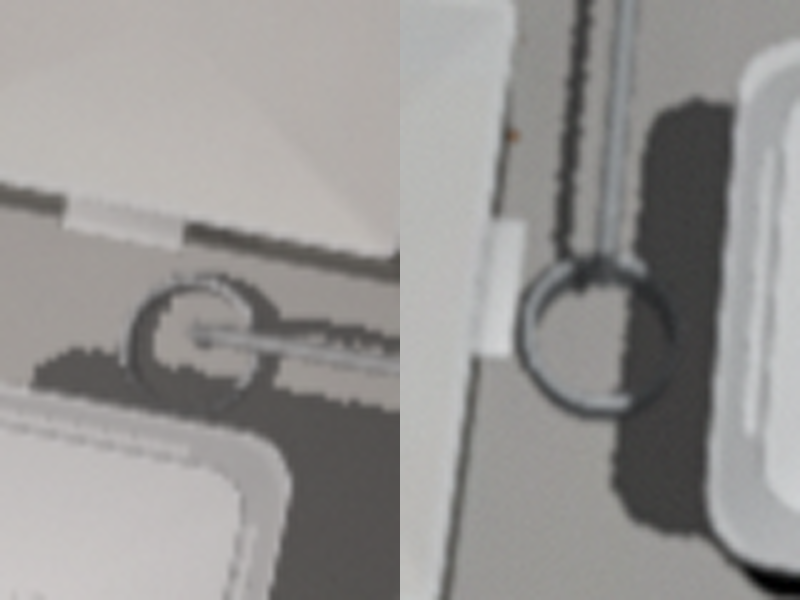

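servo_tool(increments=[[0,0,0.012,0],[0,0,0.024,0],[0,0,0.036,0],[0,0,0.044,0],[0,0,0.044,0],[0,0,0.044,0],[0,0,0.044,0]])

```text
t: 8.6
ee_pos: [0.4819, -0.0508, 0.0205]
tcp_rot: [3.141, -0.0, 1.377]
wrist_force: [0.1, -0.2, -0.7]
finger_gap: 0.0247
grasp_force: 69.2
```

servo_tool(increments=[[-0.006,0,0,0],[-0.012,0,0,0],[-0.018,0,0,0],[-0.026,0,0,0],[-0.036,0,0,0],[-0.046,0,0,0],[-0.056,0,0,0],[-0.066,0,0,0],[-0.076,0,0,0],[-0.086,0,0,0],[-0.094,0,0,0],[-0.1,0,0,0]])

```text
t: 9.8
ee_pos: [0.4621, -0.1497, 0.0203]
tcp_rot: [3.142, 0.0, 1.376]
wrist_force: [0.2, 0.9, -2.6]
finger_gap: 0.025
grasp_force: 69.2
```

```bash
python3 - <<'E'
from h import *
env.read_camera("top");env.read_camera("scene")
for c in ("scene","top"):
    for n in ("hook_tip","cutter"): print(c,n,[(np.round(d["position"],3).tolist(),round(d["p"],2)) for d in env.mark_of(c,n)])
s=env.sense();print(s["t"],s["ee_pos"],s["tcp_rot"],s["wrist_force"])
E
```

```text
scene hook_tip [([0.507, 0.085, 0.011], 0.75)]
scene cutter [([0.668, -0.007, 0.003], 0.9), ([0.512, 0.108, 0.0], 0.78), ([0.55, 0.423, 0.002], 0.7)]
top hook_tip [([0.508, 0.087, 0.011], 0.82)]
top cutter [([0.547, 0.418, -0.0], 0.81), ([0.668, -0.015, -0.001], 0.76), ([0.514, 0.107, -0.001], 0.5)]
10.1 [ 0.46241867 -0.14843888  0.02022645] [-3.14148575e+00 -1.23412975e-04  1.37739482e+00] [ 0.2832344   0.35725336 -1.96217423]
```

servo_tool(increments=[[-0.006,0,0,0],[-0.014,0,0,0],[-0.024,0,0,0],[-0.034,0,0,0],[-0.044,0,0,0],[-0.054,0,0,0],[-0.064,0,0,0],[-0.074,0,0,0],[-0.082,0,0,0],[-0.087,0,0,0],[-0.09,0,0,0],[-0.09,0,0,0]])

```text
t: 11.3
ee_pos: [0.4449, -0.2375, 0.0203]
tcp_rot: [3.142, 0.0, 1.376]
wrist_force: [0.1, 0.2, -1.3]
finger_gap: 0.0246
grasp_force: 69.2
```

```bash
python3 - <<'E'
from h import *
t=env.read_camera("top")["color"];env.read_camera("scene")
cv2.imwrite("pics/f.png",cv2.resize(t[160:340,250:490],(800,600)))
for c in ("scene","top"):
    for n in ("hook_tip","cutter"):
        for d in env.mark_of(c,n):
            q=np.array(d["position"]); print(c,n,q.round(3),round(d["p"],2),"yb",((q[:2]-[.646,.19])@[.19,.98]).round(3))
s=env.sense();print(s["t"],s["ee_pos"],s["tcp_rot"],s["wrist_force"])
E
```

```text
scene hook_tip [ 0.489 -0.003  0.011] 0.59 yb -0.219
scene cutter [0.55  0.422 0.002] 0.84 yb 0.209
scene cutter [ 0.671 -0.008  0.001] 0.81 yb -0.189
scene cutter [0.494 0.019 0.003] 0.61 yb -0.196
top hook_tip [ 0.494 -0.003  0.01 ] 0.59 yb -0.218
top cutter [ 0.666 -0.012  0.   ] 0.62 yb -0.194
top cutter [0.549 0.42  0.001] 0.57 yb 0.207
top cutter [0.493 0.017 0.   ] 0.49 yb -0.199
11.6 [ 0.44509949 -0.23680768  0.02025755] [-3.14153208e+00 -8.71271454e-05  1.37735040e+00] [-0.00298285  0.22129247 -2.42702502]
```

View pics/f.png

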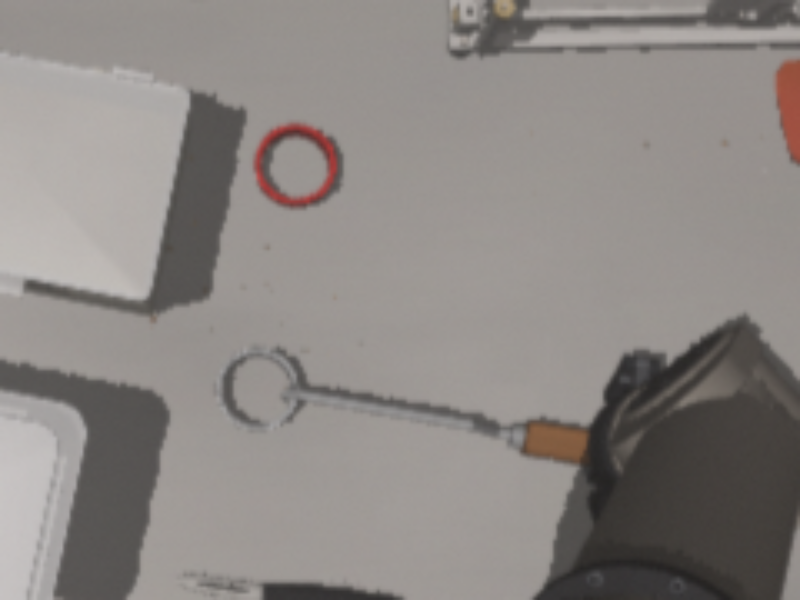

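servo_tool(increments=[[0.006,0,0,0],[0.012,0,0,0],[0.012,0,-0.015,0],[0.012,0,-0.035,0],[0.012,0,-0.055,0],[0.012,0,-0.06,0],[0.0,0.02,-0.06,0],[-0.012,0.045,-0.06,0],[-0.021,0.065,-0.06,0],[-0.021,0.065,-0.045,0],[-0.021,0.065,-0.025,0],[-0.021,0.065,-0.01,0]])

```text
t: 12.8
ee_pos: [0.5035, -0.269, 0.0281]
tcp_rot: [-3.139, -0.001, 1.377]
wrist_force: [-0.1, -0.1, -2.0]
finger_gap: 0.0247
grasp_force: 69.3
```

servo_tool(increments=[[0,0,0.004,0],[0,0,0.008,0],[0,0,0.011,0],[0,0,0.013,0],[0,0,0.0145,0],[0,0,0.0145,0],[0,0,0.0145,0]])

```text
t: 13.5
ee_pos: [0.5049, -0.2703, 0.016]
tcp_rot: [3.141, 0.0, 1.377]
wrist_force: [-0.4, 0.9, -2.4]
finger_gap: 0.0253
grasp_force: 69.3
```

```bash
python3 - <<'E'
from h import *
env.read_camera("top");env.read_camera("scene")
for c in ("scene","top"):
    for n in ("hook","hook_tip","cutter"):
        for d in env.mark_of(c,n):
            q=np.array(d["position"]); print(c,n,q.round(3),round(d["p"],2),"yb",((q[:2]-[.646,.19])@[.19,.98]).round(3))
s=env.sense();print(s["t"],s["ee_pos"],s["tcp_rot"],s["wrist_force"])
E
```

```text
scene hook_tip [ 0.55  -0.032  0.009] 0.88 yb -0.235
scene cutter [ 0.669 -0.009  0.002] 0.75 yb -0.191
scene cutter [0.495 0.021 0.001] 0.65 yb -0.194
scene cutter [0.55  0.424 0.002] 0.59 yb 0.211
top hook [ 0.506 -0.27  -0.001] 0.74 yb -0.478
top hook_tip [ 0.553 -0.033  0.005] 0.97 yb -0.236
top hook_tip [ 0.505 -0.272  0.001] 0.61 yb -0.48
top cutter [ 0.549  0.422 -0.001] 0.74 yb 0.209
top cutter [ 0.492  0.02  -0.001] 0.73 yb -0.195
top cutter [ 0.665 -0.013  0.   ] 0.61 yb -0.196
13.9 [ 0.50474693 -0.2702469   0.01580375] [ 3.14156550e+00 -3.41659486e-05  1.37678546e+00] [ 1.16522777  1.83824508 -2.3096907 ]
```

servo_tool(increments=[[0,0,0.001,0],[0,0,0.001,0],[0,0,0.001,0],[0,0,0.001,0],[0,0,0.001,0],[0,0,0.001,0]], fingers=60)

```text
t: 14.5
ee_pos: [0.5048, -0.2703, 0.0148]
tcp_rot: [3.141, 0.0, 1.377]
wrist_force: [0.2, -1.0, -0.6]
finger_gap: 0.0513
grasp_force: 0.0
```

servo_tool(increments=[[0,0,-0.01,0],[0,0,-0.03,0],[0,0,-0.06,0],[0,0,-0.1,0],[0,0,-0.14,0],[0,0,-0.15,0],[0,0,-0.15,0]])

```text
t: 15.2
ee_pos: [0.5057, -0.2707, 0.1669]
tcp_rot: [3.138, 0.0, 1.377]
wrist_force: [0.3, 0.7, 0.7]
finger_gap: 0.0513
grasp_force: 0.0
```

```bash
python3 - <<'E'
from h import *
env.read_camera("top")["color"];s=env.read_camera("scene")["color"]
cv2.imwrite("pics/g.png",cv2.resize(s[70:370,200:500],(600,600)))
for c in ("scene","top"):
    for n in ("hook","hook_tip","cutter"):
        for d in env.mark_of(c,n):
            q=np.array(d["position"]); print(c,n,q.round(3),round(d["p"],2),"yb",((q[:2]-[.646,.19])@[.19,.98]).round(3))
s=env.sense();print(s["t"],s["ee_pos"],s["finger_gap"],s["wrist_force"])
E
```

```text
scene hook [ 0.505 -0.27  -0.004] 0.87 yb -0.477
scene hook_tip [ 0.554 -0.034  0.008] 0.77 yb -0.237
scene cutter [0.549 0.425 0.001] 0.85 yb 0.212
scene cutter [0.494 0.021 0.001] 0.58 yb -0.195
scene cutter [ 0.505 -0.272 -0.001] 0.58 yb -0.479
scene cutter [ 0.67  -0.012  0.002] 0.56 yb -0.193
top hook [ 0.503 -0.272  0.   ] 0.86 yb -0.48
top hook_tip [ 0.555 -0.035  0.008] 0.57 yb -0.238
top cutter [ 0.667 -0.014  0.   ] 0.75 yb -0.196
top cutter [ 0.495  0.016 -0.001] 0.67 yb -0.199
top cutter [ 0.547  0.42  -0.002] 0.47 yb 0.207
15.6 [ 0.50418103 -0.27015472  0.16382333] 0.051184436850248864 [-0.01384622  0.95878356 -0.48262645]
```

View pics/g.png

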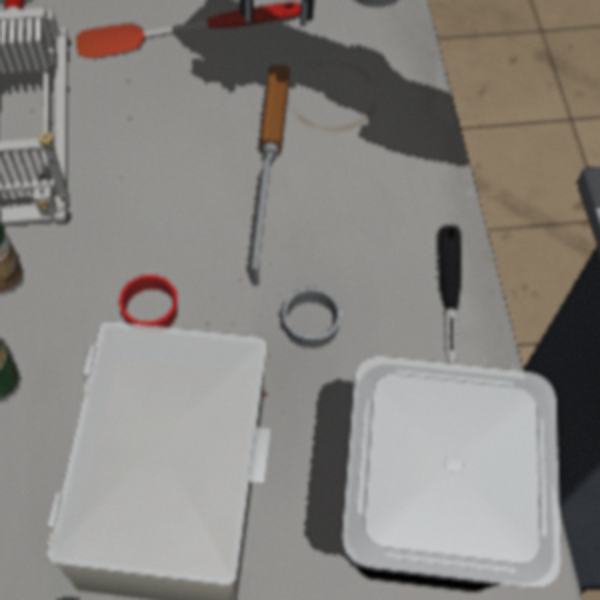

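The picture shows the steel cutter lying flat in the open at crop (310,318). The hook is flat on the table and clear of it, with its tip at crop (254,275). The red ring at (149,300) looks undisturbed.

```bash
python3 -c "
from workcell import env
print(env.job_done())"
```

```text
the job is handed in; nothing more can be done
None
```

The hook drew the cutter out of the gap's right-hand end. The cutter now lies flat about 195 mm along the bin from its middle (160 mm needed), the hook lies flat on the table clear of it, and I handed the job in at about 15.6 s; no verdict came back.

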